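Set preload step three on the bearing run-in stand

ROBOT

A 6-joint arm with a two-finger parallel gripper is mounted at the origin on the work surface. World frame = base frame: x ahead of the robot, y to its left, z up, the work surface at z = 0. Lengths are in mm, angles in degrees, forces in N, time in s.
With the tool pointing down it reaches from about 300 to 850 mm from the base axis. Payload 4.2 kg.
Tool frame: the origin (TCP) lies on the centre line of the jaws, within the pads' length; the fingertips stand 14 mm ahead of it and the grasp point (between the pads) lies 5 mm behind it; z points along the fingers, y is the direction in which the jaws open and shut (so a half turn about z gives the same grasp; the last joint's range is limited). The gripper opens to 91 mm and grips with 3 to 60 N. Pads are 32 mm wide; open, the fingers measure 118 mm over their backs; the gripper's body (76 mm by 178 mm) begins 60 mm behind the grasp point.
Start: joints at [68.01, 18.312, 89.639, -0, 72.044, -1.146], TCP at [204.604, 537.382, 227.976] pointing down, gripper open.
Joint ranges: [-177.97, 177.97], [-48.28, 115.42], [12.27, 149.76], [-77.06, 257.06], [2.81, 150.46], [-146.56, 146.56]. Speed limits (degrees/s): [147.25, 147.25, 180, 180, 180, 180].

INTERFACE

Orientations are given as [roll, pitch, yaw] about the fixed x, y, z axes, in that order (R = Rz(yaw) Ry(pitch) Rx(roll)).
In Python, from workcell import env gives the robot as it stands.
- The arm moves only by the tool play_rows, never from a script. Its argument "increments" is a list of rows, each a list of 5 numbers: the shift along the world's x, y, z in mm, then the turn about the world's z in degrees, then the closure, from 0 (fully open) to 1 (shut). In form: [[x, y, z, yaw, fingers], ...]. A call has 1 to 20 rows; each row shifts and turns the commanded pose from where the row before left it; what a row does not reach is not made up. A row lasts 1/8 s, in which the tool goes at most 62.5 mm and 10.7 degrees, less where a joint would pass 70% of its speed; a pose out of reach is approached as far as the arm can. A call is refused whole if a number of a shift passes 62.5 or a number of a turn 10.7, either way. A call with a gripper value outside its range is refused whole. The fingers move at their own pace and stop on an object; "newtons" is the grip in N (left out, the last holds). Time passes only in rows, so rows that do not move let the fingers close. It gives the time, the measured TCP pose, the force and the opening at its end, in the units of the state.
- env.state(): the state, without advancing time (a new reading comes with each control period).
- env.grab_frame(name): name is "scene" or "top" or "wrist"; returns the picture (420x560x3 uint8, red, green, blue); there is no depth.
- env.calibration(name): a dict with "fx", "fy", "cx", "cy" (pixels), "R" (3x3) and "t" (3): a world point X has camera coordinates R X + t; the wrist camera has in their place "hand_eye" (4x4, takes a point from camera to tool coordinates, whose origin is the TCP and whose axes are the flange's). Camera axes: x right, y down, z forward; pixel columns grow to the right and rows downward; lengths in mm; the calibration is good to about 2 mm. A picture is of the moment at which its call begins: read the wrist's pose just before it. calibration takes no time and is no camera call.
- env.job_done(): hands the job in, once; it reports no verdict.
The state is a dict: "time_s": time; "qpos": joint angles; "qvel": joint speeds; "effort": joint torques, N m; "ee_pos": TCP position; "ee_rot": TCP orientation; "force": force on the tool from outside, world axes, zero at the start; "torque": the same for the moment, N m; "gripper_width": finger opening in mm.
Only numpy, scipy, OpenCV 4.12 (cv2) and the standard library are available. Lean on these libraries where they do the work, as an engineer would, in place of code of your own. Each camera call takes 0.05 s, during which the arm holds its last target.

TASK

Set the bearing run-in stand to preload step three and start it: with the fingertips, push the upright handle of the preload slide back to its zero stop (away from the bearing), then push it towards the bearing, counting the clicks, and leave it sitting in the third notch, never letting it run past that notch. Then press the start button (the plain narrow one, not the mushroom-headed stop) all the way down and let it come up again. Only push and press: do not take the handle between the fingers, and leave the stop button and all the loose parts as they are.

Things in the scene. Friction and masses are not known exactly. Their poses are not given: they have to be found in the camera images.
- tester: Fixed bearing stand. Base plate 180 mm (x) by 420 mm (y) by 20 mm. Along its y, from +y to -y: grey motor (top 161 mm), bearing under test (62 mm across), dark spring canister (y -65 to 10 mm, top 117 mm), preload slide with upright handle, end plate with stop screw (y -200 to -190 mm, top 105 mm). Origin: centre of the base's underside, z up. The slide moves along y; +y is towards the bearing.
- preload (a joint): Preload slide in m: 0 at the zero stop (notch 0, farthest from the bearing), growing towards the bearing (+y of the stand). Notches every 12 mm, the third at 0.036, the last at 0.060; hard stops at -0.001 and 0.061. 7 to 8 N takes it out of a notch; past the crest, 6 mm on, it snaps into the next by itself. Starts in notch 1, 2 or 3, at times balanced on a crest between.
- preload_handle (a point): On the axis of the slide's black upright handle, 160 mm above the bench; moves with it, at stand x = 20 mm, y = -150 mm + joint value. The handle is round, 27 mm across near here (21 at its foot), from 129 to 190 mm above the bench, on a 14 mm stem over the slide block (64 mm in x, 40 mm in y, top 115 mm up). Nothing else higher than 117 mm stands within 100 mm of it.
- station: Control station, a grey box 150 mm (its x) by 80 mm (y) by 61 mm high fixed on the bench, to the left or to the right of the stand, with two black buttons on top in aluminium collars: start at its x = +36 mm, stop at its x = -36 mm. Origin: centre of its underside; z up.
- start_top (a point): Centre of the top of the start button: the plain narrow one, 25 mm across, 83 mm above the bench, 10 mm above its 41 mm collar; moves with it.
- start (a joint): Travel of the start button in m, 0 up, 0.006 fully down (takes 5 N); springs back when let go. It counts as pressed beyond 0.004.
- stop (a joint): Travel of the mushroom-headed stop button (head 40 mm across, top 96 mm above the bench), 0 up, 0.006 fully down. Leave it alone.
- bearing_a: Loose roller bearing, 62 mm across, 18 mm high, lying on the front of the stand's base plate. Origin: centre of its underside. Leave it.
- bearing_b: Loose roller bearing, 62 mm across, 18 mm high, on the mat between robot and stand. Origin: centre of its underside. Leave it.
- bearing_c: As bearing_b, a second one on the mat. Leave it.
- sleeve: Loose steel roller sleeve, a cup 68 mm across and 58 mm high, on the mat between robot and stand. Origin: centre of its underside. Leave it.
- guide: Loose serrated guide disc 64 mm across with a square boss, 16 mm high, on the mat between robot and stand. Origin: centre of its underside. Leave it.
- pin_a: Loose flanged stud, 42 mm across the flange, 81 mm high, standing in the parts tray (160 by 120 by 40 mm) on the other side of the stand from the station. Origin: centre of its underside. Leave it.
- pin_b: As pin_a, the second stud in the tray. Leave it.

How it is judged (in metres and radians):
On the way, in this order (a step that is already met when the one before it is completed fails the run):
1. the preload slide is back at its zero stop (value of joint preload below 0.003 m), for 0.1 s.
2. the slide sits in the third notch (value of joint preload between 0.0335 and 0.0385 m), for 0.2 s.
3. the start button is pressed down (value of joint start above 0.004 m), for 0.02 s.
At the end, for the whole second after the job is handed in: The preload slide sits in the third notch (joint 0.0335 to 0.0385 m), the start button has been pressed beyond 4 mm and is up again, the stop button is up (all of step 2 and value of joint each of start, stop below 0.0015 m); the robot touches nothing.
It fails at once if the slide ran past the third notch (value of joint preload above 0.0435 m).
It fails at once if start was pressed while the slide was not in the third notch (value of joint start above 0.003 m and (value of joint preload below 0.0325 m or value of joint preload above 0.0395 m)).
It fails at once if the stop button was pressed (value of joint stop above 0.003 m).
It fails at once if the handle was taken between the fingers (horizontal distance between the grasp point and preload_handle below 0.009 m and distance between the grasp point and preload_handle below 0.038 m).
It fails at once if a loose part was moved, lifted or knocked over (distance of any of bearing_a, bearing_b, bearing_c, sleeve, guide, pin_a, pin_b from where it was at the start of the episode above 0.015 m or angle between any of pin_a, pin_b's own z axis and vertical above 0.5 rad).
It also fails if it takes over 54 s, if anything falls off the work surface, if the arm or the gripper's body presses on something with over 40 N, if the wrist force passes 120 N, or if a joint passes its speed limit or range.

## Working session

There is one attempt and no reset: what is moved stays moved. The work goes in short steps, Python scripts to look and compute and a tool call to move; the robot and the scene stay as the last step left them, time stands still between calls to the robot, and variables do not carry over. Pictures are saved under pics/ and viewed, and the job is handed in when it is done.

Besides the shell and the picture viewer there is one more tool, called after ">>>" as name([rows], argument=value, ...), one row to a line, values as JSON. play_rows: Moves the arm, as the interface text tells. Its arguments: {"type":"object","properties":{"increments":{"type":"array"},"newtons":{"type":"number"}},"required":["increments"]}

```bash
mkdir -p pics; python3 - <<'E'
from workcell import env
import cv2
print(env.state())
for n in ["scene","top","wrist"]:
    f=env.grab_frame(n); cv2.imwrite(f"pics/{n}0.png",f[:,:,::-1])
    print(n,env.calibration(n))
E
```

```text
{'time_s': 0.0, 'qpos': array([ 6.80111686e+01,  1.83509091e+01,  8.97054547e+01, -1.76252243e-05,
        7.20461141e+01, -1.14585637e+00]), 'qvel': array([ 0.03035417,  0.02041161,  0.00942872,  0.01819324, -0.04464918,
        0.07453714]), 'effort': array([-1.61600005e-03, -4.12451649e+01, -2.31976676e+01,  7.26649957e-02,
        4.55050659e-02, -1.45644926e-04]), 'ee_pos': array([204.40586657, 536.91978542, 227.13406668]), 'ee_rot': array([-1.79897542e+02, -2.03256117e-03,  1.59157029e+02]), 'force': array([0.93415548, 0.08168821, 0.18930019]), 'torque': array([ 0.05496414, -0.0134256 ,  0.02612145]), 'gripper_width': 91.27154354844826}
scene {'fx': 405.37601657744307, 'fy': 405.37601657744307, 'cx': 277.2473904704125, 'cy': 204.59612007918597, 'R': array([[-0.03423116,  0.99921752, -0.01981341],
       [ 0.72271433,  0.01105578, -0.69105844],
       [-0.69029865, -0.03797516, -0.72252727]]), 't': array([  21.42986569, -315.32188108, 1567.89247573])}
top {'fx': 486.6413620362781, 'fy': 486.6413620362781, 'cx': 280.7637557447659, 'cy': 207.5795251216027, 'R': array([[-0.01282139, -0.99990415, -0.00522431],
       [-0.99287954,  0.01334979, -0.1183723 ],
       [ 0.11843069,  0.00366941, -0.99295554]]), 't': array([  20.16134639,  532.3618139 , 1151.68512241])}
wrist {'fx': 311.52113927523556, 'fy': 311.52113927523556, 'cx': 281.5183141390624, 'cy': 212.1426329021842, 'hand_eye': array([[-4.64285246e-04, -9.58355122e-01, -2.85578789e-01,
         7.93153374e+01],
       [ 9.99999663e-01, -6.38354899e-04,  5.16444510e-04,
        -6.54325972e-01],
       [-6.77237861e-04, -2.85578453e-01,  9.58355095e-01,
        -1.58307560e+02],
       [ 0.00000000e+00,  0.00000000e+00,  0.00000000e+00,
         1.00000000e+00]])}
```

View pics/scene0.png

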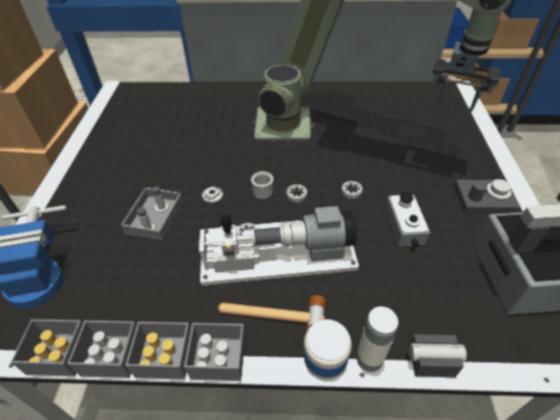

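View pics/top0.png

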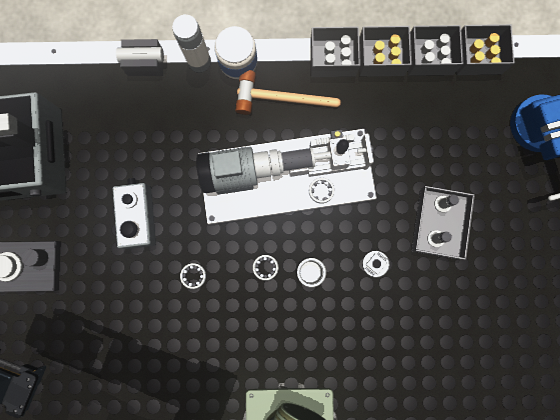

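View pics/wrist0.png

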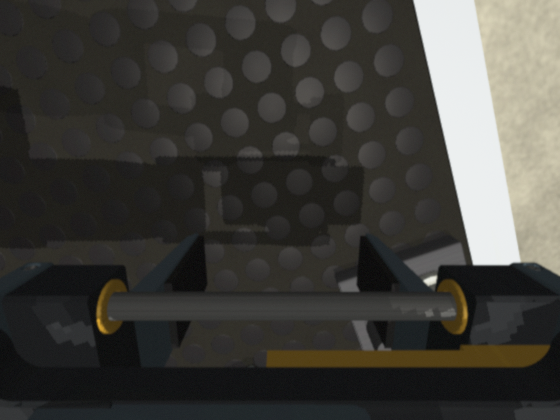

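```bash
python3 - <<'E'
import cv2,numpy as np
t=cv2.imread("pics/top0.png"); s=cv2.imread("pics/scene0.png")
cv2.imwrite("pics/c1.png",cv2.resize(t[120:230,190:390],(800,440),interpolation=cv2.INTER_CUBIC))
a=cv2.resize(t[175:255,100:160],(450,600),interpolation=cv2.INTER_CUBIC)
b=cv2.resize(s[180:260,380:440],(350,467),interpolation=cv2.INTER_CUBIC)
c=np.zeros((600,800,3),np.uint8);c[:,:450]=a;c[:467,450:]=b
cv2.imwrite("pics/c2.png",c)
cv2.imwrite("pics/c3.png",cv2.resize(s[200:290,190:370],(800,400),interpolation=cv2.INTER_CUBIC))
E
```

```text
(no output)
```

View pics/c1.png

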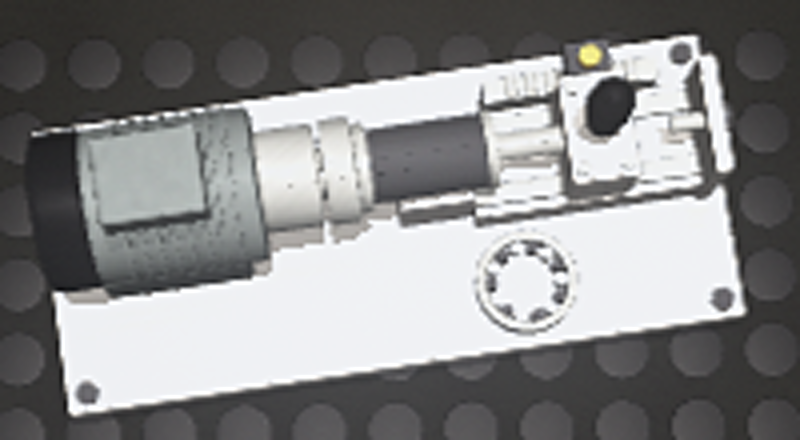

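View pics/c2.png

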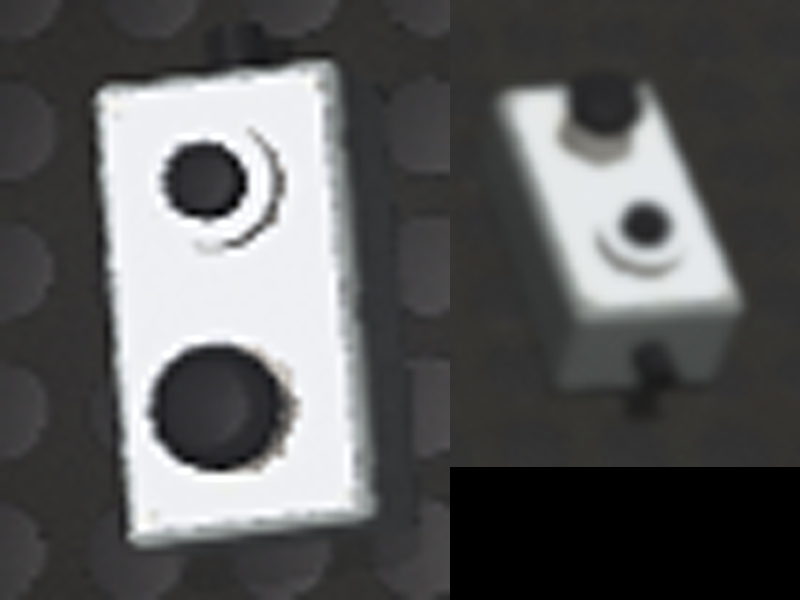

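View pics/c3.png

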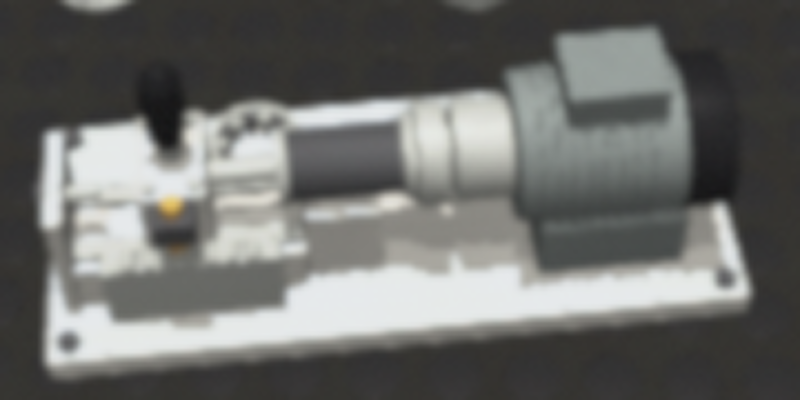

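```bash
cat > h.py <<'E'
from workcell import env
import numpy as np, cv2
def cal(n):
    c=env.calibration(n); return c
def ray(n,uv,z):
    c=cal(n);d=c['R'].T@np.array([(uv[0]-c['cx'])/c['fx'],(uv[1]-c['cy'])/c['fy'],1]);o=-c['R'].T@c['t']
    return o+d*(z-o[2])/d[2]
def proj(n,X):
    c=cal(n);p=c['R']@np.array(X)+c['t'];return np.array([c['fx']*p[0]/p[2]+c['cx'],c['fy']*p[1]/p[2]+c['cy']])
def fit(loc,w):
    loc=np.array(loc,float);w=np.array(w)[:,:2];a=loc-loc.mean(0);b=w-w.mean(0)
    th=np.arctan2((a[:,0]*b[:,1]-a[:,1]*b[:,0]).sum(),(a*b).sum())
    R=np.array([[np.cos(th),-np.sin(th)],[np.sin(th),np.cos(th)]]);t=w.mean(0)-R@loc.mean(0)
    return th,R,t,w-(loc@R.T+t)
E
python3 - <<'E'
from h import *
def c1(u,v):return (190+(u+.5)/4-.5,120+(v+.5)/4-.5)
def c2(u,v):return (100+(u+.5)/7.5-.5,175+(v+.5)/7.5-.5)
def c3(u,v):return (190+(u+.5)/4.444-.5,200+(v+.5)/4.444-.5)
def c2b(u,v):return (380+(u-449.5)/5.833-.5,180+(v+.5)/5.833-.5)
W=[ray('top',c1(*p),20) for p in [(70,415),(745,315),(700,36)]]
th,R,t,r=fit([(-90,210),(-90,-210),(90,-210)],W)
print('stand top',np.degrees(th),t,r)
W=[ray('scene',c3(*p),20) for p in [(50,365),(750,298)]]
th2,R2,t2,r=fit([(90,-210),(90,210)],W)
print('stand scene',np.degrees(th2),t2,r)
for q in [0,.012,.018,.024,.03,.036]:
    p=lambda z:np.r_[R@[20,-150+q*1000]+t,z]
    print(q,[ (proj('top',p(z))+.5-[190,120])*4-.5 for z in(129,160,190)],[ (proj('scene',p(z))+.5-[190,200])*4.444-.5 for z in(160,190)],p(160))
W=[ray('top',c2(*p),61) for p in [(97,92),(333,65),(375,515),(133,543)]]
print(W)
for nm,b in(('A',[(-75,40),(75,40),(75,-40),(-75,-40)]),):
  # station +x toward start (world +x)
  ths,Rs,ts,r=fit([(75,40),(75,-40),(-75,-40),(-75,40)],W); print('station',np.degrees(ths),ts,r,'start',Rs@[36,0]+ts,'stop',Rs@[-36,0]+ts)
print('start top direct',ray('top',c2(205,180),83),'scene',ray('scene',c2b(648,222),83))
print('stop top direct',ray('top',c2(218,406),96),'scene',ray('scene',c2b(603,105),96))
for n in['bearing_b c sleeve guide']:pass
E
```

```text
stand top 7.510235262043457 [614.30980681  -2.03923949] [[-0.18031238 -0.40766739]
 [ 1.09009753  1.073741  ]
 [-0.90978515 -0.66607361]]
stand scene 7.692376083743169 [ 6.18664047e+02 -3.94665900e-01] [[-0.27631973  2.04575487]
 [ 0.27631973 -2.04575487]]
0 [array([646.20744253, 114.83800508]), array([654.01760199, 101.34100408]), array([662.01605743,  87.51860245])] [array([117.17506378, 102.57420709]), array([110.09601177,  66.42576957])] [ 653.74373251 -148.13840275  160.        ]
0.012 [array([625.23465691, 117.84329662]), array([632.44225771, 104.43099469]), array([639.82368283,  90.69523082])] [array([138.70281155, 100.73175474]), array([132.10174485,  64.56593612])] [ 652.1752929  -136.24134441  160.        ]
0.018 [array([614.74623267, 119.34623348]), array([621.65243561, 105.9762979 ]), array([628.72522074,  92.28387062])] [array([149.45657571,  99.8113938 ]), array([143.09404999,  63.636912  ])] [ 651.3910731  -130.29281523  160.        ]
0.024 [array([604.25645378, 120.84936446]), array([610.86117983, 107.52180644]), array([617.62524169,  93.87272756])] [array([160.203608
[... 512 characters left out ...]
,  60.85340321])] [ 649.03841368 -112.44722772  160.        ]
[array([584.3612341 , 414.11436868,  61.        ]), array([592.04057852, 339.06129417,  61.        ]), array([448.72633528, 322.92834002,  61.        ]), array([440.94801001, 398.76775768,  61.        ])]
station 6.1741825788617 [516.51903948 368.71794014] [[-2.42071469 -2.43790615]
 [-3.34548077  2.04498153]
 [ 2.47020511  2.04473458]
 [ 3.29599035 -1.65180996]] start [552.31022247 372.58978987] stop [480.72785649 364.84609041]
start top direct [552.47576795 371.87486502  83.        ] scene [559.3122535 372.0492207  83.       ]
stop top direct [480.87856425 361.9800764   96.        ] scene [495.24079238 360.21452042  96.        ]
```

>>> play_rows([
  [20,-25,0,2.85,1],
  [30,-25,0,2.85,1],
  [35,-20,0,2.85,1],
  [35,-15,0,2.85,1],
  [35,-15,0,2.85,1],
  [35,-15,0,2.85,1],
  [35,-15,0,2.85,1],
  [35,-15,0,2.85,1],
  [30,-10,0,2.85,1],
  [25,-10,0,2.85,1],
  [0,0,0,0,1],
  [0,0,0,0,1],
], newtons=20)

```text
time_s: 1.65
ee_pos: [518.9, 372.5, 227.6]
ee_rot: [180.0, -0.1, -172.4]
force: [-0.0, 0.0, 0.3]
gripper_width: 0.5
```

```bash
python3 - <<'E'
from h import *
s=env.state();print(s)
f=env.grab_frame("wrist"); cv2.imwrite("pics/w1.png",f[:,:,::-1])
np.savez('w1.npz',p=s['ee_pos'],r=s['ee_rot'])
E
```

```text
{'time_s': 1.65, 'qpos': array([ 3.46239014e+01,  2.41685227e+01,  8.06421067e+01,  3.83879842e-02,
        7.52569515e+01, -6.30174489e+01]), 'qvel': array([ 0.70627363, -0.45840917,  0.27613078, -0.0537041 , -0.08568629,
       -0.19084346]), 'effort': array([-6.22932147e-01, -4.67193031e+01, -2.37566417e+01, -3.56648758e-02,
        6.50621136e-02, -2.15369550e-04]), 'ee_pos': array([518.86770727, 372.49065359, 227.6057421 ]), 'ee_rot': array([ 1.79997592e+02, -7.70659261e-02, -1.72368439e+02]), 'force': array([-0.00993354,  0.04710478,  0.30756155]), 'torque': array([ 0.03647697, -0.01459968, -0.0091879 ]), 'gripper_width': 0.5317344585055223}
```

View pics/w1.png

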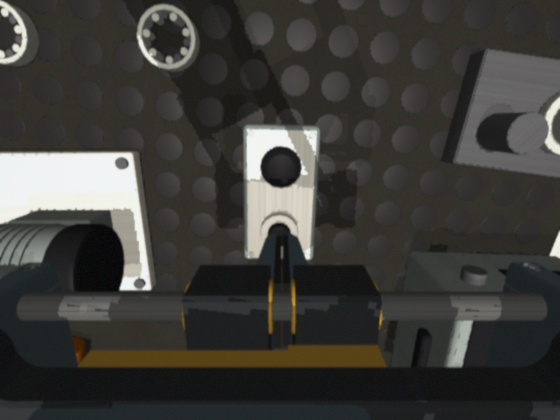

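```bash
cat >> h.py <<'E'
from scipy.spatial.transform import Rotation as Ro
def wcam(p,r):
    c=cal('wrist');T=np.eye(4);T[:3,:3]=Ro.from_euler('xyz',r,degrees=True).as_matrix();T[:3,3]=p
    return c,T@c['hand_eye']
def wray(p,r,uv,z):
    c,M=wcam(p,r);d=M[:3,:3]@[(uv[0]-c['cx'])/c['fx'],(uv[1]-c['cy'])/c['fy'],1];o=M[:3,3]
    return o+d*(z-o[2])/d[2]
def wproj(p,r,X):
    c,M=wcam(p,r);q=M[:3,:3].T@(np.array(X)-M[:3,3]);return c['fx']*q[0]/q[2]+c['cx'],c['fy']*q[1]/q[2]+c['cy']
E
python3 - <<'E'
from h import *
d=np.load('w1.npz');p,r=d['p'],d['r']
print('stop',wray(p,r,(281,167),96), 'start pred',wproj(p,r,[552.4,372,83]),wproj(p,r,[559,372,83]))
im=cv2.imread('pics/w1.png');cv2.imwrite('pics/w1c.png',cv2.resize(im[110:280,220:340],(560,793)[0:2] if 0 else (423,600),interpolation=cv2.INTER_CUBIC))
W=[wray(p,r,q,61) for q in [(244,127),(320,127),(314,262),(246,262)]]
print(W)
E
```

```text
stop [482.05834835 365.82227446  96.        ] start pred (np.float64(277.9683567139334), np.float64(233.28405919229382)) (np.float64(277.15007324001573), np.float64(239.18442110945196))
[array([452.12661297, 324.23278391,  61.        ]), array([442.00252142, 400.0667588 ,  61.        ]), array([589.75146766, 418.15546324,  61.        ]), array([600.01231948, 341.13743429,  61.        ])]
```

View pics/w1c.png

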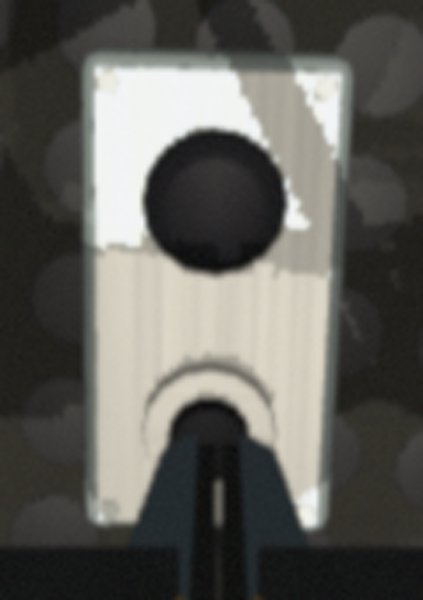

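>>> play_rows([
  [5,-20,0,0,1],
  [10,-38,0,0,1],
  [11,-40,0,0,1],
  [11,-40,0,0,1],
  [11,-40,0,0,1],
  [11,-40,0,0,1],
  [11,-40,0,0,1],
  [11,-40,0,0,1],
  [11,-40,0,0,1],
  [11,-40,0,0,1],
  [11,-35,0,0,1],
  [8,-25,0,0,1],
  [4,-12,0,0,1],
  [0,0,0,0,1],
])

```text
time_s: 3.45
ee_pos: [645.2, -78.1, 228.0]
ee_rot: [180.0, -0.0, -172.4]
force: [0.0, -0.0, -0.1]
gripper_width: 0.4
```

```bash
python3 - <<'E'
from h import *
s=env.state();print(s['ee_pos'],s['ee_rot'])
f=env.grab_frame("wrist"); cv2.imwrite("pics/w2.png",f[:,:,::-1])
g=env.grab_frame("top"); cv2.imwrite("pics/t2.png",cv2.resize(g[110:230,190:400],(800,457),interpolation=cv2.INTER_CUBIC)[:,:,::-1])
np.savez('w2.npz',p=s['ee_pos'],r=s['ee_rot'])
th=np.radians(7.51);R=np.array([[np.cos(th),-np.sin(th)],[np.sin(th),np.cos(th)]])
for q in(12,18,24,30,36):
  X=R@[20,-150+q]+[614.3,-2]; print(q,X,wproj(s['ee_pos'],s['ee_rot'],[*X,190]),wproj(s['ee_pos'],s['ee_rot'],[*X,160]))
E
```

```text
[645.19834413 -78.14307898 227.95799431] [ 1.79980028e+02 -1.76272876e-02 -1.72403655e+02]
12 [ 652.16493504 -136.20226039] (np.float64(196.96592557333105), np.float64(241.28772940871082)) (np.float64(207.0854131966047), np.float64(226.63848938341232))
18 [ 651.38073966 -130.253728  ] (np.float64(205.84195097167083), np.float64(241.2933538827061)) (np.float64(214.89517546563675), np.float64(226.64386456130745))
24 [ 650.59654428 -124.30519561] (np.float64(214.7173894578665), np.float64(241.29897798479251)) (np.float64(222.70448334364187), np.float64(226.64923942646163))
30 [ 649.8123489  -118.35666322] (np.float64(223.59224109012897), np.float64(241.3046017150072)) (np.float64(230.51333687027517), np.float64(226.65461397890232))
36 [ 649.02815352 -112.40813083] (np.float64(232.46650592666148), np.float64(241.31022507338668)) (np.float64(238.3217360851873), np.float64(226.65998821865642))
```

View pics/w2.png

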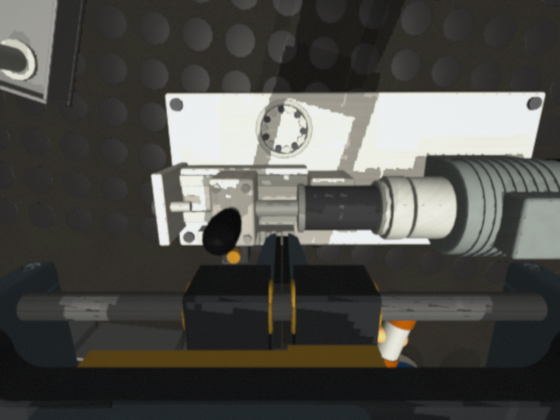

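View pics/t2.png

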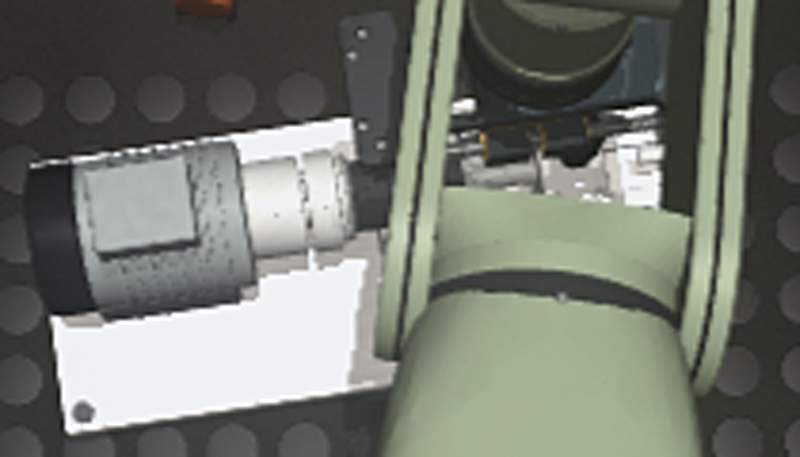

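>>> play_rows([
  [0,0,-20,0,1],
  [0,0,-25,0,1],
  [0,0,-20,0,1],
  [0,0,-4,0,1],
  [0.6,-5,0,0,1],
  [0.7,-5,0,0,1],
  [0.6,-4,0,0,1],
  [0,0,0,0,1],
])

```text
time_s: 4.55
ee_pos: [647.7, -92.2, 159.4]
ee_rot: [-180.0, 0.0, -172.4]
force: [0.0, -0.3, -0.3]
gripper_width: 0.7
```

>>> play_rows([
  [0.4,-3,0,0,1],
  [0.4,-3,0,0,1],
  [0.4,-3,0,0,1],
  [0.4,-3,0,0,1],
  [0.4,-3,0,0,1],
  [0,0,0,0,1],
])

```text
time_s: 5.3
ee_pos: [649.6, -107.2, 159.0]
ee_rot: [-179.9, 0.0, -172.3]
force: [0.0, -0.2, 0.1]
gripper_width: 0.3
```

>>> play_rows([
  [0.4,-3,0,0,1],
  [0.4,-3,0,0,1],
  [0.4,-3,0,0,1],
  [0,0,0,0,1],
])

```text
time_s: 5.8
ee_pos: [650.7, -115.3, 159.0]
ee_rot: [180.0, -0.0, -172.3]
force: [0.3, 3.7, 0.2]
gripper_width: 0.3
```

>>> play_rows([
  [0.3,-2,0,0,1],
  [0.3,-2,0,0,1],
  [0,0,0,0,1],
])

```text
time_s: 6.18
ee_pos: [651.4, -120.3, 159.0]
ee_rot: [-180.0, 0.0, -172.4]
force: [-0.1, -0.1, -0.3]
gripper_width: 0.4
```

>>> play_rows([
  [0.1,-1,0,0,1],
  [0.1,-1,0,0,1],
  [0,0,0,0,1],
])

```text
time_s: 6.55
ee_pos: [651.5, -121.8, 159.0]
ee_rot: [-180.0, 0.0, -172.3]
force: [0.1, 0.3, 0.3]
gripper_width: 0.4
```

>>> play_rows([
  [0.1,-1,0,0,1],
  [0,0,0,0,1],
])

```text
time_s: 6.8
ee_pos: [651.6, -122.6, 159.0]
ee_rot: [180.0, 0.0, -172.3]
force: [-0.2, 0.6, -0.2]
gripper_width: 0.2
```

>>> play_rows([
  [0.1,-1,0,0,1],
  [0,0,0,0,1],
])

```text
time_s: 7.05
ee_pos: [651.7, -123.0, 159.0]
ee_rot: [179.9, -0.0, -172.3]
force: [-0.2, 2.6, 0.9]
gripper_width: 0.4
```

>>> play_rows([
  [0.1,-1,0,0,1],
  [0,0,0,0,1],
])

```text
time_s: 7.3
ee_pos: [651.7, -123.4, 159.0]
ee_rot: [179.9, -0.0, -172.3]
force: [0.6, 4.9, 2.1]
gripper_width: 0.4
```

```bash
python3 - <<'E'
from h import *
s=env.state();print(s['ee_pos'],s['ee_rot'],s['force'])
f=env.grab_frame("wrist"); cv2.imwrite("pics/w3.png",f[:,:,::-1])
E
```

```text
[ 651.67708272 -123.39281984  158.98859961] [ 1.79864003e+02 -5.77829943e-03 -1.72347098e+02] [0.58493431 4.89927587 2.10412709]
```

View pics/w3.png

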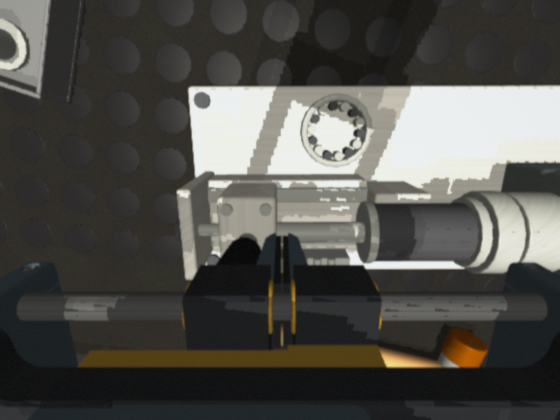

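>>> play_rows([
  [0.1,-1,0,0,1],
  [0.1,-1,0,0,1],
  [0,0,0,0,1],
])

```text
time_s: 7.72
ee_pos: [651.8, -124.1, 159.0]
ee_rot: [179.7, -0.0, -172.3]
force: [-0.8, 9.0, 1.9]
gripper_width: 0.1
```

>>> play_rows([
  [0.1,-1,0,0,1],
  [0.1,-1,0,0,1],
  [0,0,0,0,1],
])

```text
time_s: 8.1
ee_pos: [651.8, -124.2, 159.0]
ee_rot: [179.5, -0.0, -172.3]
force: [-1.6, 13.7, 2.1]
gripper_width: 0.3
```

>>> play_rows([
  [-0.6,6,0,0,1],
  [-1,8,0,0,1],
  [0,0,25,0,1],
  [0,0,35,0,1],
  [0,0,5,0,1],
  [1,-10,0,0,1],
  [3,-25,0,0,1],
  [3,-25,0,0,1],
  [2,-16,0,0,1],
  [0,0,0,0,1],
])

```text
time_s: 9.35
ee_pos: [659.5, -192.5, 223.3]
ee_rot: [180.0, -0.0, -172.5]
force: [-0.4, 1.8, -0.5]
gripper_width: 0.6
```

```bash
python3 - <<'E'
from h import *
s=env.state();print(s['ee_pos'],s['ee_rot'])
f=env.grab_frame("wrist"); cv2.imwrite("pics/w4.png",f[:,:,::-1])
p,r=s['ee_pos'],s['ee_rot']
th=np.radians(7.51);R=np.array([[np.cos(th),-np.sin(th)],[np.sin(th),np.cos(th)]])
for q in(-1,0,12):
  X=R@[20,-150+q]+[614.3,-2]; print(q,X,wproj(p,r,[*X,190]),wproj(p,r,[*X,160]))
E
```

```text
[ 659.52303235 -192.52993542  223.27478535] [ 1.79974490e+02 -4.04187429e-02 -1.72487101e+02]
-1 [ 653.86402503 -149.09074724] (np.float64(349.5687402629459), np.float64(245.012087831286)) (np.float64(341.2107078204076), np.float64(229.6631114362361))
0 [ 653.7333258  -148.09932517] (np.float64(351.07721989464335), np.float64(245.01092700067107)) (np.float64(342.5348234414907), np.float64(229.66214721139158))
12 [ 652.16493504 -136.20226039] (np.float64(369.17801996061417), np.float64(244.99699776859518)) (np.float64(358.42347468235766), np.float64(229.65057704936885))
```

View pics/w4.png

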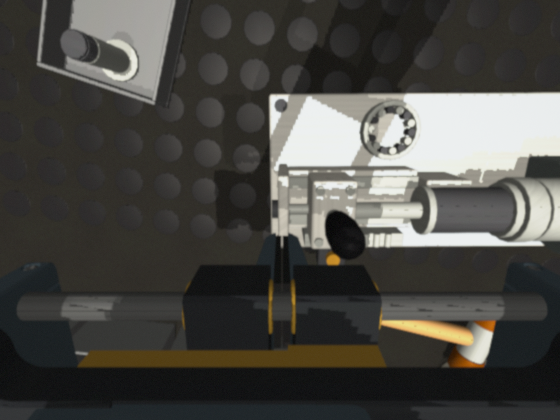

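>>> play_rows([
  [0,0,-25,0,1],
  [0,0,-30,0,1],
  [0,0,-9,0,1],
  [-0.7,5,0,0,1],
  [-0.6,5,0,0,1],
  [-0.3,2,0,0,1],
  [0,0,0,0,1],
])

```text
time_s: 10.28
ee_pos: [658.3, -178.4, 160.8]
ee_rot: [-180.0, 0.1, -172.3]
force: [-0.3, 0.1, -0.1]
gripper_width: 0.5
```

>>> play_rows([
  [-0.3,2,0,0,1],
  [-0.2,2,0,0,1],
  [0,0,0,0,1],
])

```text
time_s: 10.65
ee_pos: [657.5, -174.5, 159.9]
ee_rot: [180.0, -0.0, -172.3]
force: [0.6, -0.6, 0.2]
gripper_width: 0.4
```

>>> play_rows([
  [-0.3,2,0,0,1],
  [0,0,0,0,1],
])

```text
time_s: 10.9
ee_pos: [657.2, -172.5, 159.9]
ee_rot: [180.0, -0.0, -172.3]
force: [-0.2, 0.1, 0.5]
gripper_width: 0.7
```

>>> play_rows([
  [-0.3,2,0,0,1],
  [0,0,0,0,1],
])

```text
time_s: 11.15
ee_pos: [656.9, -170.6, 160.0]
ee_rot: [-180.0, 0.0, -172.3]
force: [-0.0, -0.8, -0.3]
gripper_width: 0.7
```

>>> play_rows([
  [-0.2,1,0,0,1],
  [0,0,0,0,1],
])

```text
time_s: 11.4
ee_pos: [656.8, -170.2, 160.0]
ee_rot: [-179.9, 0.0, -172.3]
force: [0.4, -1.6, -1.1]
gripper_width: 0.4
```

>>> play_rows([
  [-0.1,1,0,0,1],
  [0,0,0,0,1],
])

```text
time_s: 11.65
ee_pos: [656.8, -169.9, 160.0]
ee_rot: [-179.9, 0.0, -172.3]
force: [1.0, -4.1, -0.3]
gripper_width: 0.4
```

>>> play_rows([
  [-0.1,1,0,0,1],
  [0,0,0,0,1],
])

```text
time_s: 11.9
ee_pos: [656.8, -169.5, 160.0]
ee_rot: [-179.8, 0.0, -172.3]
force: [1.1, -7.1, -1.8]
gripper_width: 0.4
```

>>> play_rows([
  [-0.1,1,0,0,1],
  [0,0,0,0,1],
])

```text
time_s: 12.15
ee_pos: [656.5, -167.9, 160.0]
ee_rot: [-179.9, 0.0, -172.4]
force: [0.1, -4.8, -1.3]
gripper_width: 0.9
```

>>> play_rows([
  [-0.1,1,0,0,1],
  [-0.1,1,0,0,1],
  [0,0,0,0,1],
])

```text
time_s: 12.52
ee_pos: [656.0, -163.5, 160.0]
ee_rot: [179.9, -0.0, -172.3]
force: [-0.5, 0.5, 0.6]
gripper_width: 0.7
```

>>> play_rows([
  [-0.1,1,0,0,1],
  [0,0,0,0,1],
])

```text
time_s: 12.78
ee_pos: [656.1, -163.1, 160.0]
ee_rot: [180.0, -0.0, -172.3]
force: [-0.0, -0.2, -0.1]
gripper_width: 0.7
```

>>> play_rows([
  [-0.1,1,0,0,1],
  [0,0,0,0,1],
])

```text
time_s: 13.02
ee_pos: [656.0, -162.5, 160.0]
ee_rot: [180.0, -0.0, -172.3]
force: [0.0, -0.8, 0.8]
gripper_width: 0.2
```

>>> play_rows([
  [-0.3,2,0,0,1],
  [-0.2,2,0,0,1],
  [-0.1,1,0,0,1],
  [0,0,0,0,1],
])

```text
time_s: 13.52
ee_pos: [655.4, -158.2, 160.0]
ee_rot: [-179.9, -0.0, -172.3]
force: [-0.0, -2.8, 0.4]
gripper_width: 0.4
```

>>> play_rows([
  [-0.1,1,0,0,1],
  [-0.1,1,0,0,1],
  [0,0,0,0,1],
])

```text
time_s: 13.9
ee_pos: [655.3, -157.5, 160.0]
ee_rot: [-179.8, 0.0, -172.3]
force: [0.7, -6.3, -1.2]
gripper_width: 0.4
```

>>> play_rows([
  [-0.1,1,0,0,1],
  [-0.1,1,0,0,1],
  [0,0,0,0,1],
])

```text
time_s: 14.28
ee_pos: [654.8, -153.7, 159.9]
ee_rot: [180.0, -0.0, -172.4]
force: [0.2, -2.2, 0.3]
gripper_width: 0.6
```

>>> play_rows([
  [-0.1,1,0,0,1],
  [0,0,0,0,1],
])

```text
time_s: 14.52
ee_pos: [654.9, -151.6, 160.0]
ee_rot: [179.9, 0.0, -172.3]
force: [-0.6, 0.8, 0.1]
gripper_width: 0.3
```

>>> play_rows([
  [-0.3,2,0,0,1],
  [-0.2,2,0,0,1],
  [-0.1,1,0,0,1],
  [0,0,0,0,1],
])

```text
time_s: 15.02
ee_pos: [654.3, -147.4, 160.0]
ee_rot: [180.0, -0.0, -172.3]
force: [-0.3, -0.0, -1.1]
gripper_width: 0.3
```

>>> play_rows([
  [-0.1,1,0,0,1],
  [-0.1,1,0,0,1],
  [0,0,0,0,1],
])

```text
time_s: 15.4
ee_pos: [654.2, -146.3, 160.0]
ee_rot: [-179.9, 0.0, -172.3]
force: [0.3, -2.7, 0.1]
gripper_width: 0.8
```

>>> play_rows([
  [-0.1,1,0,0,1],
  [0,0,0,0,1],
])

```text
time_s: 15.65
ee_pos: [654.1, -145.9, 160.0]
ee_rot: [-179.9, 0.0, -172.3]
force: [0.1, -4.9, 0.7]
gripper_width: 0.2
```

>>> play_rows([
  [-0.1,1,0,0,1],
  [0,0,0,0,1],
])

```text
time_s: 15.9
ee_pos: [654.1, -145.4, 160.0]
ee_rot: [-179.8, 0.0, -172.3]
force: [0.3, -6.1, -1.9]
gripper_width: 0.7
```

>>> play_rows([
  [-0.1,1,0,0,1],
  [0,0,0,0,1],
])

```text
time_s: 16.15
ee_pos: [653.8, -143.7, 160.0]
ee_rot: [-179.9, 0.0, -172.4]
force: [0.3, -4.3, -0.5]
gripper_width: 0.6
```

>>> play_rows([
  [-0.1,1,0,0,1],
  [0,0,0,0,1],
])

```text
time_s: 16.4
ee_pos: [653.5, -140.7, 159.9]
ee_rot: [179.9, -0.0, -172.4]
force: [-0.4, -0.9, -0.3]
gripper_width: 0.8
```

>>> play_rows([
  [-0.1,1,0,0,1],
  [0,0,0,0,1],
])

```text
time_s: 16.65
ee_pos: [653.6, -139.7, 159.9]
ee_rot: [179.9, 0.0, -172.3]
force: [-1.1, 1.5, -0.1]
gripper_width: 0.4
```

>>> play_rows([
  [-0.1,1,0,0,1],
  [-0.1,1,0,0,1],
  [0,0,0,0,1],
])

```text
time_s: 17.02
ee_pos: [653.4, -138.4, 160.0]
ee_rot: [180.0, 0.0, -172.3]
force: [-0.2, 0.4, 0.2]
gripper_width: 0.5
```

>>> play_rows([
  [0.7,-5,0,0,1],
  [1,-8,0,0,1],
  [0,0,25,0,1],
  [0,0,40,0,1],
  [0,-25,0,0,1],
  [0,0,0,0,1],
  [0,0,0,0,1],
])

```text
time_s: 17.9
ee_pos: [654.4, -176.8, 223.4]
ee_rot: [179.9, -0.1, -172.4]
force: [-0.2, 0.2, 0.6]
gripper_width: 0.4
```

```bash
python3 - <<'E'
from h import *
s=env.state();print(s['ee_pos'],s['ee_rot'],s['force'])
f=env.grab_frame("wrist"); cv2.imwrite("pics/w5.png",f[:,:,::-1])
p,r=s['ee_pos'],s['ee_rot']
th=np.radians(7.51);R=np.array([[np.cos(th),-np.sin(th)],[np.sin(th),np.cos(th)]])
for q in(24,30,36,48):
  X=R@[20,-150+q]+[614.3,-2]; print(q,X,wproj(p,r,[*X,190]),wproj(p,r,[*X,129]))
E
```

```text
[ 654.39783878 -176.75931949  223.42695719] [ 1.79904810e+02 -1.41685212e-01 -1.72394268e+02] [-0.19945928  0.24790044  0.5995724 ]
24 [ 650.59654428 -124.30519561] (np.float64(362.18424947954213), np.float64(249.2924605798604)) (np.float64(344.2924341458443), np.float64(220.87854398273478))
30 [ 649.8123489  -118.35666322] (np.float64(371.181770456418), np.float64(249.2945535988031)) (np.float64(351.31302857891114), np.float64(220.88175537156872))
36 [ 649.02815352 -112.40813083] (np.float64(380.1780101663529), np.float64(249.2966463196951)) (np.float64(358.3328430256977), np.float64(220.88496640361805))
48 [ 647.45976276 -100.51106605] (np.float64(398.16664687997525), np.float64(249.30083086758205)) (np.float64(372.3701324803098), np.float64(220.89138739760105))
```

View pics/w5.png

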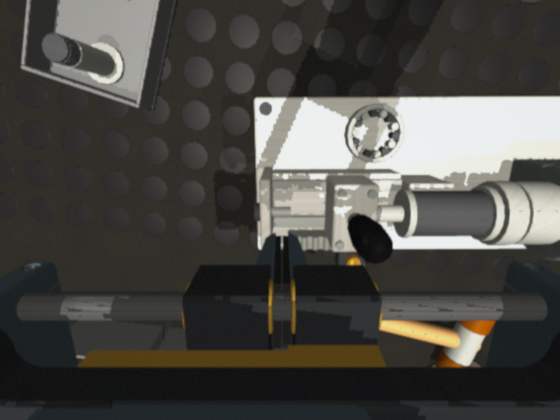

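>>> play_rows([
  [0,0,10,0,1],
  [-3,15,10,0,1],
  [-6,35,0,0,1],
  [-8,45,0,0,1],
  [-8,45,0,0,1],
  [-8,45,0,0,1],
  [-8,45,0,0,1],
  [-8,45,0,0,1],
  [-8,45,0,0,1],
  [-8,45,0,0,1],
  [-8,45,0,0,1],
  [-8,45,0,0,1],
  [-8,40,0,0,1],
  [-6,30,0,0,1],
  [-4,20,0,0,1],
  [-2,5,0,0,1],
  [0,0,0,0,1],
])

```text
time_s: 20.08
ee_pos: [554.0, 373.0, 245.2]
ee_rot: [-180.0, 0.0, -172.3]
force: [-0.5, -0.2, -0.3]
gripper_width: 0.4
```

```bash
python3 - <<'E'
from h import *
s=env.state();print(s['ee_pos'],s['ee_rot'],s['force'])
f=env.grab_frame("wrist"); cv2.imwrite("pics/w6.png",f[:,:,::-1])
g=env.grab_frame("top"); cv2.imwrite("pics/t6.png",cv2.resize(g[120:230,190:390],(800,440),interpolation=cv2.INTER_CUBIC)[:,:,::-1])
E
```

```text
[553.99958033 372.99134066 245.17740524] [-1.79974470e+02  3.26974652e-03 -1.72341527e+02] [-0.5374728  -0.24601493 -0.32773706]
```

View pics/w6.png

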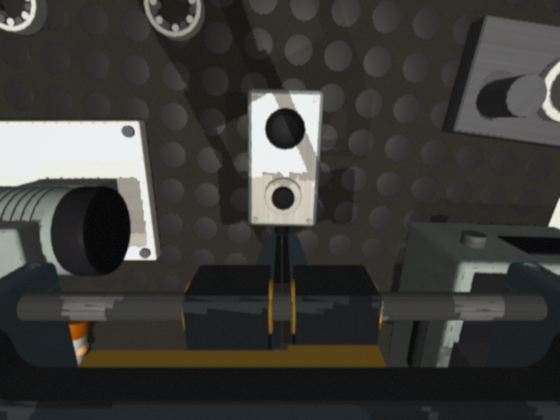

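View pics/t6.png

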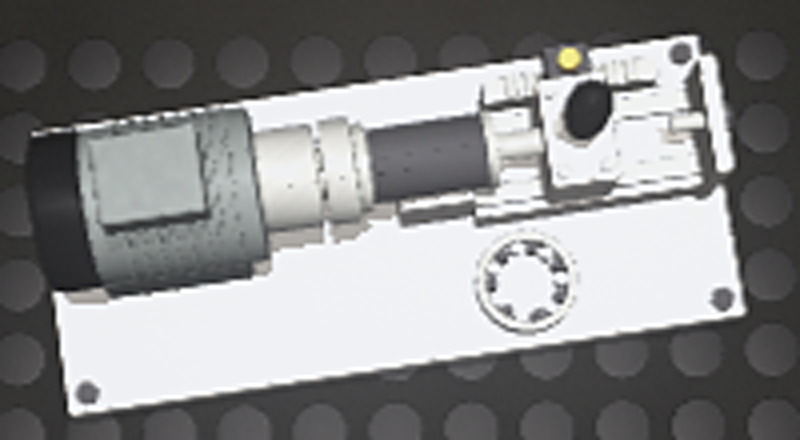

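```bash
python3 - <<'E'
from h import *
p,r=[554,372.99,245.18],[-179.97,0,-172.34]
print(wray(p,r,(283,198),83),wray(p,r,(285,129),96))
for z in(0,100,150,200): print(z,wray(p,r,(408,225),z),ray('top',(62,190),z),ray('top',(45,190),z))
E
```

```text
[554.11419147 373.2484596   83.        ] [483.48630888 365.55040301  96.        ]
0 [589.56664801 551.05602091   0.        ] [ 5.88256632e+02  5.62645517e+02 -2.27373675e-13] [588.84093432 605.48985606   0.        ]
100 [561.18619987 503.9676719  100.        ] [572.02867399 516.7499651  100.        ] [572.56455469 556.0437496  100.        ]
150 [546.99597581 480.4234974  150.        ] [563.91469504 493.80218906 150.        ] [564.42636487 531.32069637 150.        ]
200 [532.80575174 456.87932289 200.        ] [555.8007161  470.85441302 200.        ] [556.28817506 506.59764314 200.        ]
```

>>> play_rows([
  [0,0,-20,0,1],
  [0,0,-40,0,1],
  [0,0,-40,0,1],
  [0,0,-25,0,1],
  [0,0,-12,0,1],
  [0,0,0,0,1],
])

```text
time_s: 20.92
ee_pos: [554.3, 372.7, 107.7]
ee_rot: [-180.0, -0.0, -172.4]
force: [1.0, 0.4, 0.2]
gripper_width: 0.8
```

>>> play_rows([
  [0,0,-3,0,1],
  [0,0,-3,0,1],
  [0,0,-3,0,1],
  [0,0,-3,0,1],
  [0,0,0,0,1],
])

```text
time_s: 21.55
ee_pos: [554.2, 373.5, 96.2]
ee_rot: [180.0, 0.0, -172.3]
force: [-0.2, -0.3, 1.8]
gripper_width: 0.4
```

>>> play_rows([
  [0,0,-2,0,1],
  [0,0,-2,0,1],
  [0,0,0,0,1],
])

```text
time_s: 21.92
ee_pos: [554.2, 373.5, 92.3]
ee_rot: [180.0, 0.0, -172.3]
force: [-0.9, 0.1, 4.6]
gripper_width: 0.3
```

>>> play_rows([
  [0,0,-1,0,1],
  [0,0,-1,0,1],
  [0,0,0,0,1],
])

```text
time_s: 22.3
ee_pos: [554.2, 373.5, 91.2]
ee_rot: [180.0, 0.0, -172.3]
force: [-1.9, -1.2, 8.5]
gripper_width: 0.3
```

>>> play_rows([
  [0,0,-2,0,1],
  [0,0,0,0,1],
])

```text
time_s: 22.55
ee_pos: [554.2, 373.5, 91.1]
ee_rot: [180.0, 0.1, -172.3]
force: [-4.4, -2.5, 17.8]
gripper_width: 0.1
```

>>> play_rows([
  [0,0,8,0,1],
  [0,0,30,0,1],
  [0,0,45,0,1],
  [0,0,45,0,1],
  [0,0,20,0,1],
  [0,0,0,0,1],
  [0,0,0,0,1],
])

```text
time_s: 23.42
ee_pos: [553.5, 372.9, 234.0]
ee_rot: [-179.9, -0.2, -172.3]
force: [-0.6, -0.3, -0.8]
gripper_width: 0.2
```

```bash
python3 - <<'E'
from h import *
s=env.state();print(s['time_s'],s['ee_pos'],s['force'])
f=env.grab_frame("wrist")[:,:,::-1]
g=cv2.resize(env.grab_frame("top")[120:230,190:390],(560,308),interpolation=cv2.INTER_CUBIC)[:,:,::-1]
cv2.imwrite("pics/f1.png",f);cv2.imwrite("pics/f2.png",g)
E
```

```text
23.425 [553.4948217  372.93507267 233.95968229] [-0.59809242 -0.25625826 -0.82080918]
```

View pics/f1.png

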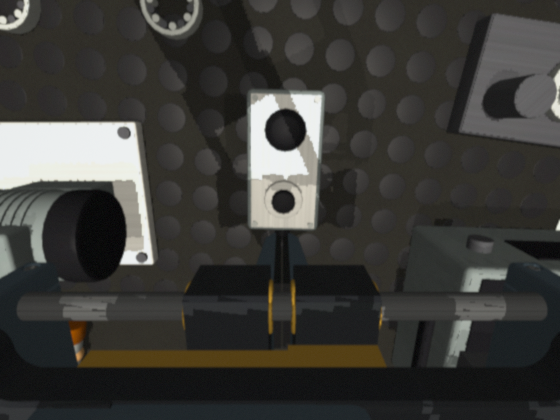

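View pics/f2.png

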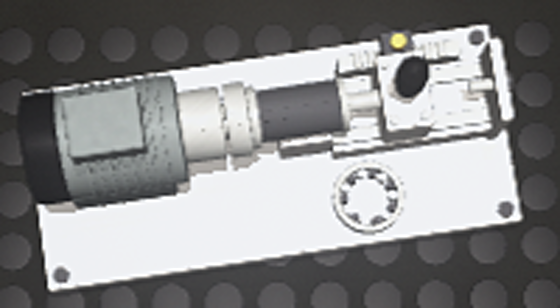

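```bash
python3 -c "
from workcell import env
print(env.job_done())"
```

```text
the job is handed in; nothing more can be done
None
```

The stand is set to preload step three and started, and I handed the job in at about 23.5 s. The hand-in reports no verdict, so this rests on my own checks.

- **Zero stop:** With the fingers closed, I pushed the handle from about notch 2 back until it stopped moving under 13.7 N. That is well above the 7 to 8 N that takes it out of a notch.
- **Third notch:** I then pushed from the other side and felt three force peaks of about 6 to 7 N, each followed by a drop, 12 mm apart. I backed off after the third. The wrist and top pictures both put the handle at about 0.036 m.
- **Start button:** I pressed it until it bottomed, with the fingertips at 77 mm and 17.8 N, which is the full 6 mm of travel. I then lifted the tool well clear, to 234 mm.

In the last pictures the handle was still in the third notch. The wrist view showed nothing wrong with the start and stop buttons, but it is too coarse to measure their height. The tool force was about 1 N or less, so it was touching nothing.

I never touched the stop button or any loose part. The last pictures showed only some of the loose parts, and I did not measure how far any of them had moved.

One measurement disagreed: the start button came out about 7 mm further in x from the scene camera than from the top camera. I used the top and wrist cameras, which agreed within about 2 mm.

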